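# Biscuit cutters back on their shadow boards

### The arm

A 6-joint arm with a two-finger parallel gripper is mounted at the origin on the work surface. World frame = base frame: x ahead of the robot, y to its left, z up, the work surface at z = 0. Lengths are in m, angles in rad, forces in N, time in s.
With the tool pointing down it reaches from about 0.4 to 0.825 m from the base axis. Payload 7 kg.
Tool frame: the origin (TCP) lies at the very end of the fingers, on their centre line; the grasp point (between the pads) lies 19 mm behind it; z points along the fingers, y is the line along which they close (so a half turn about z gives the same grasp; the last joint's range is limited). The gripper opens to 85 mm and grips with 20 to 120 N. Pads are 22 mm wide; open, the fingers measure 114 mm over their backs; the gripper's body (76 mm by 85 mm) begins 54 mm behind the grasp point. The pads swing forward as they close: fully open they stand 13 mm farther back than shut.
Start: joints at [-1.007, 0.359, 0.012, 0, -1.224, -0.288], TCP at [0.184, -0.649, 0.231] pointing down, gripper open.
Joint ranges: [-3.07, 3.07], [-1.43, 2.12], [-1.02, 1.25], [-3.03, 1.67], [-3.05, -0], [-3.03, 3.03]. Speed limits (rad/s): [2.39, 2.39, 3.01, 3.14, 3.14, 3.14].

### API

Orientations are given as a unit quaternion [w, x, y, z].
In Python, from rig import get_state, read_camera, close_job gives the robot as it stands. The module is installed in compiled form; this text tells all that it offers.
- The arm moves only by the shell command python3 -m crank 'ROWS' [FORCE]. ROWS is JSON, a list of rows, each a list of 7 numbers: the shift along the world's x, y, z in m, then the turn, a rotation vector about the world's x, y, z in rad, then the opening, from 0 (shut) to 1 (fully open). In form: [[tx, ty, tz, ax, ay, az, claw], ...]. A call has 1 to 20 rows; each row shifts and turns the commanded pose from where the row before left it; what a row does not reach is not made up. A row lasts 1/8 s, in which the tool goes at most 62.5 mm and 10.7 degrees, less where a joint would pass 70% of its speed; a pose out of reach is approached as far as the arm can. A call with a gripper value outside its range is refused whole. The fingers move at their own pace and stop on an object; FORCE is the grip in N (left out, the last holds). Time passes only in rows, so rows that do not move let the fingers close. It gives the time, the measured TCP pose, the force, the opening and the grip force at its end, in the units of the state.
- get_state(): the state, without advancing time (a new reading comes with each control period).
- read_camera(name): name is "scene" or "top" or "wrist"; returns a dict with "pixels" (420x560x3 uint8, blue, green, red), "fx", "fy", "cx", "cy" (pixels), "k1" (the pictures are not rectified: a ray, as slopes to the right and down, at radius r is drawn at 1 + k1 r^2 times it, then the intrinsics apply), "world_to_cam" (4x4, takes a point from world to camera coordinates); the wrist camera has in their place "T_tool_cam" (4x4, takes a point from camera to tool coordinates, whose origin is the TCP and whose axes are the flange's). Camera axes: x right, y up, looking along -z (the intrinsics and any distortion apply to the point x, -y, -z); pixel columns grow to the right and rows downward; lengths in m; the calibration is good to about 2 mm. A picture is of the moment at which its call begins: read the wrist's pose just before it. There is no depth.
- close_job(): hands the job in; it is judged then, once.
The state is a dict: "clock": time; "joints": joint angles; "joint_velocities": joint speeds; "joint_efforts": joint torques, N m; "tool_pos": TCP position; "eef_rot": TCP orientation; "wrist_force": force on the tool from outside, world axes, zero at the start; "torque": the same for the moment, N m; "gripper_width": finger opening in m; "finger_force": force on a finger pad.
Only numpy, scipy, OpenCV 4.12 (cv2) and the standard library are available. Lean on these libraries where they do the work, as an engineer would, in place of code of your own. Each camera call takes 0.05 s, during which the arm holds its last target. There are 200 camera calls.

### The job

The batch is finished: put the four biscuit cutters away, each standing upright on the white board whose black silhouette has its shape and size, centred on the silhouette and, for the square and the finger cutter, turned so that it covers it. Set each cutter down gently rather than dropping it, and do not push or knock over the flour shaker or the kitchen timer that stand among them.

Things in the scene. Friction and masses are not known exactly. Their poses are not given: they have to be found in the camera images.
- cutter_large: Large round biscuit cutter, 66 mm diameter seen from above: steel band 21 mm high under a 4 mm blue plate and a white grip centred on top, from 25 to 55 mm above the underside. Solid, rigid, 60 to 230 g. Origin: centre of the underside; z up. Starts upright, any yaw. The grip is an upright round knob, 26 mm diameter.
- cutter_small: Small round biscuit cutter, 44 mm diameter seen from above: steel band 21 mm high under a 4 mm blue plate and a white grip centred on top, from 25 to 55 mm above the underside. Solid, rigid, 60 to 230 g. Origin: centre of the underside; z up. Starts upright, any yaw. The grip is an upright round knob, 26 mm diameter.
- cutter_square: Square biscuit cutter, 54 x 54 mm seen from above, sides along x and y: steel band 21 mm high under a 4 mm blue plate and a white grip centred on top, from 25 to 55 mm above the underside. Solid, rigid, 60 to 230 g. Origin: centre of the underside; z up. Starts upright, any yaw. The grip is a bar 40 mm long along x, 14 mm thick along y.
- cutter_finger: Finger-biscuit cutter, oblong with round ends, 92 mm along x and 40 mm along y seen from above: steel band 21 mm high under a 4 mm blue plate and a white grip centred on top, from 25 to 55 mm above the underside. Solid, rigid, 60 to 230 g. Origin: centre of the underside; z up. Starts upright, any yaw. The grip is a bar 40 mm long along x, 14 mm thick along y.
- board_large: White board 100 x 100 mm, 4 mm thick, lying fixed on the table, with a black silhouette in the middle: a disc, 68 mm diameter (for the large round cutter). Origin: centre of the board's underside, on the table; z up; the top face is at 4 mm. x and y run along the board's edges.
- board_small: White board 100 x 100 mm, 4 mm thick, lying fixed on the table, with a black silhouette in the middle: a disc, 46 mm diameter (for the small round cutter). Origin: centre of the board's underside, on the table; z up; the top face is at 4 mm. x and y run along the board's edges.
- board_square: White board 100 x 100 mm, 4 mm thick, lying fixed on the table, with a black silhouette in the middle: a square, 56 x 56 mm, sides along x and y (for the square cutter). Origin: centre of the board's underside, on the table; z up; the top face is at 4 mm. x and y run along the board's edges.
- board_finger: White board 100 x 100 mm, 4 mm thick, lying fixed on the table, with a black silhouette in the middle: an oblong with round ends, 94 mm along x and 42 mm along y (for the finger cutter). Origin: centre of the board's underside, on the table; z up; the top face is at 4 mm. x and y run along the board's edges.
- shaker: Bystander, not to be moved: loose steel flour shaker with a red band, 52 mm diameter, 75 mm high, standing upright between the other things. Origin: centre of the underside.
- timer: Bystander, not to be moved: loose round yellow kitchen timer with a black display, 56 mm diameter, 20 mm high, lying flat between the other things. Origin: centre of the underside.
Not all that is in view belongs to the job. What is shaped like the cutter_small but green or yellow is not meant.

How it is judged:
By the outcome, as a careful person would: the job done as asked, in the order asked, and still so for the second after the job is handed in, with the robot touching nothing.
It also fails if it takes over 104 s, if anything falls off the work surface, if the arm or the gripper's body presses on something with over 40 N, if the wrist force passes 120 N, or if a joint passes its speed limit or range.

## Working session

There is one attempt and no reset: what is moved stays moved. The work goes in short steps, Python scripts to look and compute and a shell command to move; the robot and the scene stay as the last step left them, time stands still between calls to the robot, and variables do not carry over. Pictures are saved under pics/ and viewed, at most 14 in all, crops included, and the job is handed in when it is done.

```bash
mkdir -p pics; python3 - <<'E'
from rig import get_state, read_camera
import cv2,pickle
print(get_state())
d={}
for n in("scene","top"):
    c=read_camera(n);d[n]=c;cv2.imwrite(f"pics/{n}0.png",cv2.resize(c["pixels"],(800,600),interpolation=cv2.INTER_CUBIC))
    print({k:v for k,v in c.items() if k!="pixels"})
pickle.dump(d,open("cams0.pkl","wb"))
E
```

```text
{'clock': 0.0, 'joints': array([-1.00688138e+00,  3.59431327e-01,  1.10837875e-02, -3.27451384e-04,
       -1.22406916e+00, -2.88117433e-01]), 'joint_velocities': array([ 0.00055343,  0.00018533, -0.0006888 ,  0.00119311, -0.00109592,
        0.00067436]), 'joint_efforts': array([-2.28888357e-04, -5.83312368e+01,  2.93436062e+01,  6.93682283e+00,
       -5.85979287e-03,  3.01919829e-05]), 'tool_pos': array([ 0.18367404, -0.64905751,  0.23034986]), 'eef_rot': array([-1.94627519e-04, -1.37406844e-01,  9.90514351e-01,  8.01383482e-04]), 'wrist_force': array([-0.12059441, -0.55595865,  0.88443576]), 'torque': array([-0.00255738, -0.03351613, -0.01089995]), 'finger_force': 0.0, 'gripper_width': 0.08518805820674236}
{'fx': 381.3316214183364, 'fy': 381.3316214183364, 'cx': 281.9701723084334, 'cy': 206.5605722801756, 'k1': -0.08347460494987989, 'world_to_cam': array([[ 0.61686548,  0.78705649,  0.00436578, -0.29314464],
       [-0.42160831,  0.32574673,  0.8462479 ,  0.16189386],
       [ 0.66462276, -0.52386176,  0.53277147, -1.28926181],
       [ 0.        ,  0.        ,  0.        ,  1.        ]])}
{'fx': 470.20354648168376, 'fy': 470.20354648168376, 'cx': 277.5698137599016, 'cy': 214.52822883495855, 'k1': -0.017227881913831625, 'world_to_cam': array([[-0.02808486, -0.99946255,  0.01690729, -0.01380251],
       [ 0.9963154 , -0.02661723,  0.08152998, -0.46477962],
       [-0.08103614,  0.01913475,  0.99652747, -1.10661929],
       [ 0.        ,  0.        ,  0.        ,  1.        ]])}
```

View pics/top0.png

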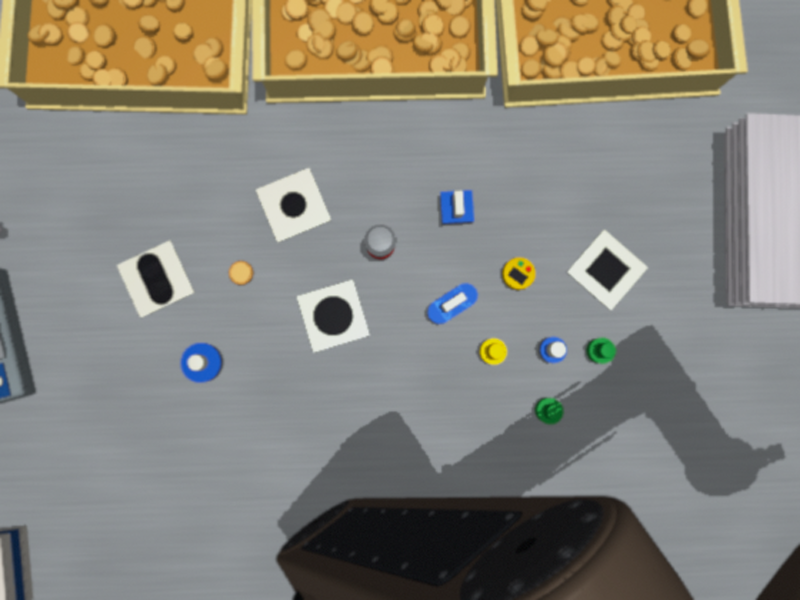

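View pics/scene0.png

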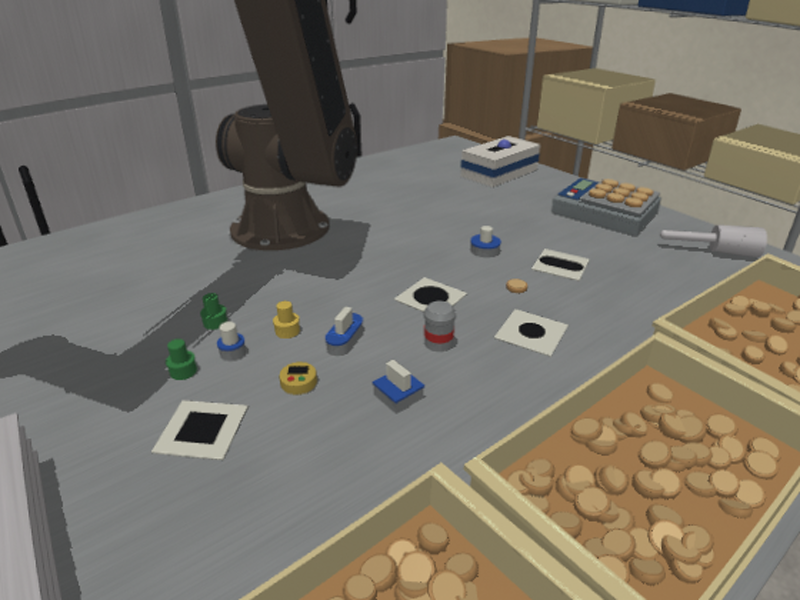

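The top view shows, in 800 px coordinates:
- **Cutters:** large round (201,362), small round (553,350), square (457,207), finger (453,304).
- **Boards:** finger (155,279), small (293,205), large (333,315), square (607,269).
- **Bystanders:** shaker (380,241), timer (519,273).

Candidates for cutter_small are blue/white (553,350), green (601,350), green (549,410) and yellow (493,351). Only (553,350) has the blue plate and white knob. I'll confirm that in a crop and measure from both views.

```bash
cat > h.py <<'E'
import numpy as np, cv2
def ray(c,uv,st=None):
    K=np.array([[c["fx"],0,c["cx"]],[0,c["fy"],c["cy"]],[0,0,1]])
    p=cv2.undistortPoints(np.float64(uv).reshape(-1,1,2),K,np.array([c["k1"],0,0,0.]))[:,0]
    d=np.c_[p[:,0],-p[:,1],-np.ones(len(p))]
    if "world_to_cam" in c: T=np.linalg.inv(c["world_to_cam"])
    else:
        from scipy.spatial.transform import Rotation as R
        q=st["eef_rot"];W=np.eye(4);W[:3,:3]=R.from_quat([q[1],q[2],q[3],q[0]]).as_matrix();W[:3,3]=st["tool_pos"];T=W@c["T_tool_cam"]
    d=d@T[:3,:3].T
    return T[:3,3],d/np.linalg.norm(d,axis=1)[:,None]
def atz(c,uv,z,st=None):
    o,d=ray(c,uv,st);return o+d*((z-o[2])/d[:,2])[:,None]
def tri(rs):
    A=0;b=0
    for o,d in rs:
        P=np.eye(3)-np.outer(d,d);A=A+P;b=b+P@o
    x=np.linalg.solve(A,b);return x,max(np.linalg.norm((np.eye(3)-np.outer(d,d))@(x-o)) for o,d in rs)
def masks(im):
    h=cv2.cvtColor(im,cv2.COLOR_BGR2HSV);H,S,V=cv2.split(h)
    return dict(blue=((H>100)&(H<130)&(S>130)).astype(np.uint8),black=(V<45).astype(np.uint8))
def blob(im,kind,uv,up=4):
    """contour (hull for blue) of the blob nearest uv, in image pixels"""
    u,v=map(int,uv);w=40 if im.shape[0]==420 and up==4 else 200
    x0,y0=max(u-w,0),max(v-w,0);crop=cv2.resize(im[y0:v+w,x0:u+w],None,fx=up,fy=up,interpolation=cv2.INTER_LINEAR)
    cs,_=cv2.findContours(masks(crop)[kind],cv2.RETR_EXTERNAL,cv2.CHAIN_APPROX_NONE)
    f=lambda c:(c[:,0]+.5)/up-.5+[x0,y0]
    cs=[f(c).astype(np.float32) for c in cs if cv2.contourArea(c)>30*up*up]
    c=min(cs,key=lambda c:np.linalg.norm(c.mean(0)-uv))
    return cv2.convexHull(c)[:,0]
def cen(c):
    m=cv2.moments(c.reshape(-1,1,2).astype(np.float32));return np.array([m["m10"],m["m01"]])/m["m00"]
E
python3 - <<'E'
import pickle
from h import *
d=pickle.load(open("cams0.pkl","rb"));T,S=d["top"],d["scene"]
P=dict(large=("blue",(201,362),(486,242)),small=("blue",(553,350),(231,342)),square=("blue",(457,207),(398,382)),finger=("blue",(453,304),(343,333)),
 bl=("black",(333,315),(431,295)),bs=("black",(293,205),(532,330)),bq=("black",(607,269),(201,428)),bf=("black",(155,279),(561,263)))
for n,(k,a,b) in P.items():
    ca=blob(T["pixels"],k,np.array(a)*.7);cb=blob(S["pixels"],k,np.array(b)*.7)
    ra=ray(T,[cen(ca)]);rb=ray(S,[cen(cb)])
    x,e=tri([(ra[0],ra[1][0]),(rb[0],rb[1][0])])
    z=.025 if k=="blue" else .004
    w=atz(T,ca,z);r=cv2.minAreaRect((w[:,:2]*1000).astype(np.float32))
    print(n,"tri",x.round(4),"err",round(e,4),"top@z",cen(w[:,:2]*1000).round(1),"rect",np.round(r[1],1),round(r[2],1),"scene@z",atz(S,[cen(cb)],z)[0].round(4))
for n,uv,z in(("shakertop",(379,235),.075),("timer",(519,272),.02),("biscuit",(241,272),.0),("green1",(601,350),.04),("yellow",(493,351),.04),("green2",(549,410),.04)):print(n,atz(T,[np.array(uv)*.7],z).round(3))
a=T["pixels"][215:305,320:450];b=S["pixels"][190:280,105:235]
cv2.imwrite("pics/crop1.png",cv2.resize(np.hstack([a,b]),None,fx=3,fy=3,interpolation=cv2.INTER_CUBIC))
E
```

```text
large tri [0.3806 0.301  0.0211] err 0.0003 top@z [380.4 299.7] rect [65.9 64.2] 89.6 scene@z [0.386  0.2953 0.025 ]
small tri [ 0.3851 -0.2841  0.0201] err 0.0002 top@z [ 385.2 -282.8] rect [42.4 38.7] 2.3 scene@z [ 0.3916 -0.2862  0.025 ]
square tri [ 0.6322 -0.1329  0.0188] err 0.0002 top@z [ 630.8 -132.4] rect [55.2 54.6] 2.0 scene@z [ 0.6378 -0.137   0.025 ]
finger tri [ 0.4675 -0.1196  0.0192] err 0.0001 top@z [ 467.1 -119. ] rect [39.5 92.1] 30.8 scene@z [ 0.4744 -0.1239  0.025 ]
bl tri [0.4536 0.0823 0.0034] err 0.0001 top@z [453.7  82.3] rect [55.6 55.8] 88.9 scene@z [0.4542 0.0815 0.004 ]
bs tri [0.6467 0.1467 0.004 ] err 0.0003 top@z [646.5 146.5] rect [36.2 36.2] 88.6 scene@z [0.6468 0.147  0.004 ]
bq tri [ 0.5205 -0.39    0.0032] err 0.0004 top@z [ 520.3 -390.1] rect [46.5 47.1] 46.8 scene@z [ 0.5217 -0.3898  0.004 ]
bf tri [0.5249 0.3835 0.0026] err 0.0003 top@z [524.6 382.8] rect [85.8 34.2] 24.1 scene@z [0.5265 0.3815 0.004 ]
shakertop [[ 0.576 -0.001  0.075]]
timer [[ 0.517 -0.235  0.02 ]]
biscuit [[0.532 0.237 0.   ]]
green1 [[ 0.382 -0.361  0.04 ]]
yellow [[ 0.385 -0.182  0.04 ]]
green2 [[ 0.286 -0.27   0.04 ]]
```

View pics/crop1.png

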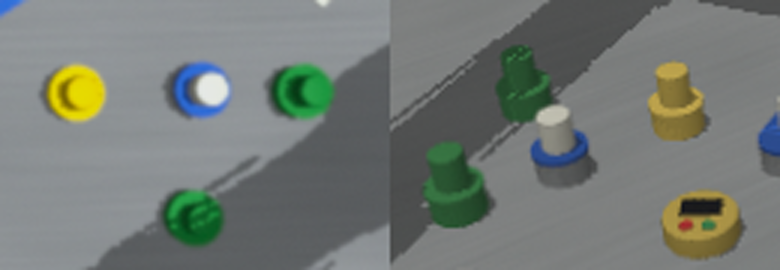

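The crop confirms it: the blue-plated small cutter with the white knob is at top px (553,350), and the two green ones and the yellow one are decoys. Heights come out as plates at about 20–25 mm and boards at 3–4 mm, as described. I'm moving above the small cutter now.

```bash
python3 -m crank '[[0.025,0.0456,0,0,0,0.12,0.55],[0.025,0.0456,0,0,0,0.12,0.55],[0.025,0.0456,0,0,0,0.12,0.55],[0.025,0.0456,0,0,0,0.12,0.55],[0.025,0.0456,0,0,0,0.12,0.55],[0.025,0.0456,0,0,0,0.12,0.55],[0.025,0.0456,0,0,0,0.12,0.55],[0.025,0.0456,0,0,0,0,0.55],[0,0,0,0,0,0,0.55],[0,0,0,0,0,0,0.55]]' 60
python3 - <<'E'
from rig import get_state, read_camera
import cv2,pickle
s=get_state();c=read_camera("wrist");pickle.dump((s,c),open("w1.pkl","wb"))
print(c["T_tool_cam"].round(4),c["fx"],c["k1"],s["tool_pos"],s["eef_rot"],s["joints"].round(2))
cv2.imwrite("pics/w1.png",c["pixels"])
E
```

```text
clock: 1.35
tool_pos: [0.3837, -0.2845, 0.2312]
eef_rot: [-0.0, -0.53, 0.848, 0.0]
wrist_force: [-0.5, -0.2, -0.3]
gripper_width: 0.0471
finger_force: 0.0
[[-0.000e+00  9.473e-01  3.204e-01  8.190e-02]
 [ 1.000e+00  2.000e-04 -5.000e-04  2.000e-04]
 [-5.000e-04  3.204e-01 -9.473e-01 -1.421e-01]
 [ 0.000e+00  0.000e+00  0.000e+00  1.000e+00]] 346.84862412899173 -0.09106194101481299 [ 0.38371957 -0.28450543  0.23117593] [-1.20780609e-04 -5.29856458e-01  8.48087322e-01  1.20357857e-04] [-0.22  0.03 -0.41 -0.   -1.14 -0.23]
```

View pics/w1.png

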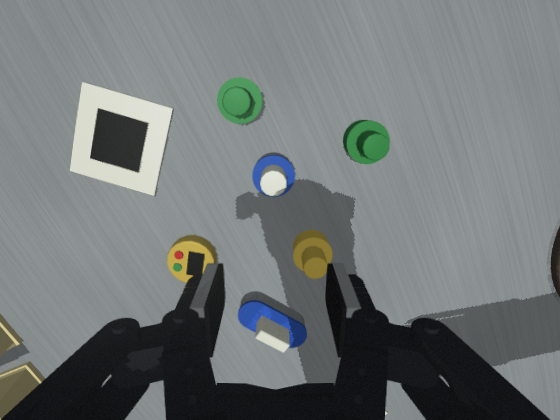

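The wrist view shows the small blue cutter at (273,175), the green decoys at (240,100) and (367,142), the yellow one at (314,250), the timer at (190,258), the finger cutter at (272,322) and the square board at (120,140). I'll cross-check these against the top and scene fixes.

```bash
cat > wm.py <<'E'
import pickle,sys
from h import *
# usage: wm.py pkl kind:u,v ...
s,c=pickle.load(open(sys.argv[1],"rb"))
print("tcp",s["tool_pos"].round(4))
for a in sys.argv[2:]:
    k,uv=a.split(":");uv=np.array(eval(uv));z=.025 if k=="blue" else .004
    z=float(sys.argv[1].split("@")[1]) if "@" in sys.argv[1] else z
    w=atz(c,blob(c["pixels"],k,uv,up=2),z,s)[:,:2]*1000
    r=cv2.minAreaRect(w.astype(np.float32));print(a,"centre",cen(w).round(1),"rect",np.round(r[1],1),round(r[2],1),"rectc",np.round(r[0],1))
E
python3 wm.py w1.pkl blue:273,175 black:120,140
```

```text
tcp [ 0.3837 -0.2845  0.2312]
blue:273,175 centre [ 384.9 -285.2] rect [40.6 42.4] 61.0 rectc [ 384.4 -285.9]
black:120,140 centre [ 541.6 -396.5] rect [39.  14.9] 52.7 rectc [ 540.3 -398.7]
```

```bash
python3 -m crank '[[0.0013,0,-0.04,0,0,0,0.55],[0,0,-0.05,0,0,0,0.55],[0,0,-0.05,0,0,0,0.55],[0,0,-0.035,0,0,0,0.55],[0,0,-0.017,0,0,0,0.55],[0,0,-0.01,0,0,0,0.55],[0,0,0,0,0,0,0.55],[0,0,0,0,0,0,0],[0,0,0,0,0,0,0],[0,0,0,0,0,0,0],[0,0,0,0,0,0,0],[0,0,0,0,0,0,0]]' 60
```

```text
clock: 2.9
tool_pos: [0.3857, -0.285, 0.0303]
eef_rot: [0.0, -0.53, 0.848, -0.001]
wrist_force: [-1.5, -0.6, 7.3]
gripper_width: 0.0244
finger_force: 59.1
```

```bash
python3 -m crank '[[0,0,0.02,0,0,0,0],[0,0,0.05,0,0,0,0],[0,0,0.05,0,0,0,0],[0.029,0.048,0,0,0,0,0],[0.029,0.048,0,0,0,0,0],[0.029,0.048,0,0,0,0,0],[0.029,0.048,0,0,0,0,0],[0.029,0.048,0,0,0,0,0],[0.029,0.048,0,0,0,0,0],[0.029,0.048,0,0,0,0,0],[0.029,0.048,0,0,0,0,0],[0.0285,0.048,0,0,0,0,0],[0,0,0,0,0,0,0],[0,0,0,0,0,0,0]]'
python3 - <<'E'
from rig import get_state, read_camera
import cv2,pickle
s=get_state();c=read_camera("wrist");pickle.dump((s,c),open("w2.pkl","wb"))
cv2.imwrite("pics/w2.png",c["pixels"])
E
```

```text
clock: 4.65
tool_pos: [0.645, 0.1475, 0.1488]
eef_rot: [-0.001, -0.53, 0.848, 0.0]
wrist_force: [-0.8, -1.8, -0.1]
gripper_width: 0.0245
finger_force: 59.1
```

View pics/w2.png

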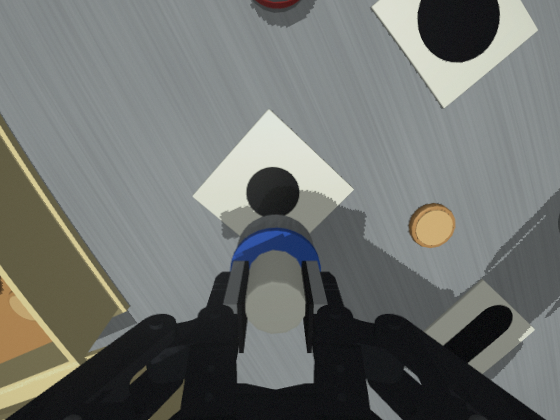

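The held cutter is centred in the gripper at about (275,262), and the small silhouette disc is at (272,192), almost fully visible. I'll check its position.

```bash
python3 - <<'E'
import pickle
from h import *
s,c=pickle.load(open("w2.pkl","rb"))
for uv in((246.5,191),(299,191),(272.5,166),(272.5,192)):print(atz(c,[uv],.004,s).round(4))
E
```

```text
[[0.6662 0.1364 0.004 ]]
[[0.6257 0.1563 0.004 ]]
[[0.6365 0.1267 0.004 ]]
[[0.6465 0.1471 0.004 ]]
```

```bash
python3 -m crank '[[0.0015,-0.0007,-0.02,0,0,0,0],[0,0,-0.04,0,0,0,0],[0,0,-0.03,0,0,0,0],[0,0,-0.015,0,0,0,0],[0,0,-0.006,0,0,0,0],[0,0,-0.002,0,0,0,0],[0,0,0,0,0,0,0],[0,0,0,0,0,0,0]]'; python3 -m crank '[[0,0,-0.001,0,0,0,0],[0,0,0,0,0,0,0]]'
```

```text
clock: 5.7
tool_pos: [0.6475, 0.1469, 0.0372]
eef_rot: [0.001, -0.529, 0.848, -0.0]
wrist_force: [0.5, -0.9, -1.0]
gripper_width: 0.0244
finger_force: 59.1
clock: 5.95
tool_pos: [0.6471, 0.1467, 0.0354]
eef_rot: [0.0, -0.529, 0.848, 0.0]
wrist_force: [0.8, -0.1, -2.0]
gripper_width: 0.0245
finger_force: 59.1
```

```bash
python3 -m crank '[[0,0,-0.001,0,0,0,0],[0,0,0,0,0,0,0]]'; python3 -m crank '[[0,0,-0.0007,0,0,0,0],[0,0,0,0,0,0,0]]'
```

```text
clock: 6.2
tool_pos: [0.6471, 0.1467, 0.0344]
eef_rot: [0.0, -0.529, 0.848, -0.0]
wrist_force: [-1.0, 0.1, 1.8]
gripper_width: 0.0244
finger_force: 59.4
clock: 6.45
tool_pos: [0.6472, 0.1467, 0.0344]
eef_rot: [0.0, -0.53, 0.848, -0.0]
wrist_force: [-2.6, 0.2, 5.8]
gripper_width: 0.0246
finger_force: 59.6
```

```bash
python3 -m crank '[[0,0,0.0007,0,0,0,0.55],[0,0,0,0,0,0,0.55],[0,0,0,0,0,0,0.55],[0,0,0.02,0,0,0,0.55],[0,0,0.05,0,0,0,0.55],[0,0,0.05,0,0,0,0.55],[0,0,0.05,0,0,0,0.55],[-0.0445,0.0255,0,0,0,0,0.55],[-0.0445,0.0255,0,0,0,0,0.55],[-0.0445,0.0255,0,0,0,0,0.55],[-0.0445,0.0255,0,0,0,0,0.55],[-0.0445,0.0255,0,0,0,0,0.55],[-0.0445,0.0255,0,0,0,0,0.55],[0,0,0,0,0,0,0.55],[0,0,0,0,0,0,0.55]]'
sed -i 's/V<45/V<100/' h.py
python3 - <<'E'
from rig import get_state, read_camera
import cv2,pickle
s=get_state();c=read_camera("wrist");pickle.dump((s,c),open("w3.pkl","wb"))
cv2.imwrite("pics/w3.png",c["pixels"])
E
```

```text
clock: 8.32
tool_pos: [0.3801, 0.2998, 0.2045]
eef_rot: [0.0, -0.53, 0.848, 0.0]
wrist_force: [0.0, -0.4, -1.2]
gripper_width: 0.0469
finger_force: 0.0
```

View pics/w3.png

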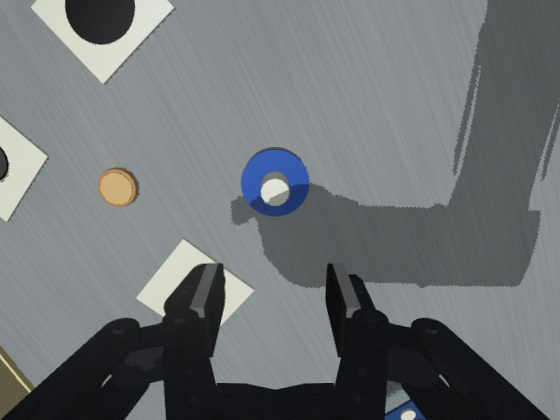

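The large blue cutter is at (275,182). The large silhouette, partly cut off, is at (100,5).

```bash
python3 wm.py w3.pkl blue:275,182
```

```text
tcp [0.3801 0.2998 0.2045]
blue:275,182 centre [380.7 301.5] rect [65.1 65.1] 64.0 rectc [380.7 301.4]
```

```bash
python3 -m crank '[[0.0006,0.0012,-0.04,0,0,0,0.55],[0,0,-0.05,0,0,0,0.55],[0,0,-0.045,0,0,0,0.55],[0,0,-0.025,0,0,0,0.55],[0,0,-0.0145,0,0,0,0.55],[0,0,0,0,0,0,0.55],[0,0,0,0,0,0,0],[0,0,0,0,0,0,0],[0,0,0,0,0,0,0],[0,0,0,0,0,0,0],[0,0,0,0,0,0,0]]'
```

```text
clock: 9.75
tool_pos: [0.3811, 0.3012, 0.0305]
eef_rot: [0.001, -0.53, 0.848, 0.0]
wrist_force: [1.3, -1.6, 6.7]
gripper_width: 0.0241
finger_force: 59.3
```

```bash
python3 -m crank '[[0,0,0.02,0,0,0,0],[0,0,0.05,0,0,0,0],[0,0,0.05,0,0,0,0],[0.0145,-0.0438,0,0,0,0,0],[0.0145,-0.0438,0,0,0,0,0],[0.0145,-0.0438,0,0,0,0,0],[0.0145,-0.0438,0,0,0,0,0],[0.0145,-0.0438,0,0,0,0,0],[0,0,0,0,0,0,0],[0,0,-0.04,0,0,0,0],[0,0,-0.04,0,0,0,0],[0,0,-0.02,0,0,0,0],[0,0,-0.009,0,0,0,0],[0,0,0,0,0,0,0],[0,0,0,0,0,0,0]]'
```

```text
clock: 11.62
tool_pos: [0.4537, 0.0824, 0.0416]
eef_rot: [0.001, -0.53, 0.848, -0.0]
wrist_force: [0.7, 0.4, -2.8]
gripper_width: 0.0245
finger_force: 59.5
```

```bash
python3 -m crank '[[0,0,-0.004,0,0,0,0],[0,0,-0.002,0,0,0,0],[0,0,-0.0008,0,0,0,0],[0,0,0,0,0,0,0]]'; python3 -m crank '[[0,0,-0.0008,0,0,0,0],[0,0,0,0,0,0,0]]'
```

```text
clock: 12.12
tool_pos: [0.4532, 0.0819, 0.0345]
eef_rot: [0.0, -0.529, 0.848, -0.0]
wrist_force: [-3.6, 1.4, 6.2]
gripper_width: 0.0241
finger_force: 60.6
clock: 12.38
tool_pos: [0.4533, 0.0818, 0.0345]
eef_rot: [0.0, -0.53, 0.848, -0.0]
wrist_force: [-7.1, -0.3, 17.8]
gripper_width: 0.0242
finger_force: 61.7
```

```bash
python3 -m crank '[[0,0,0.0012,0,0,0,0],[0,0,0,0,0,0,0.55],[0,0,0,0,0,0,0.55],[0,0,0,0,0,0,0.55],[0,0,0.02,0,0,0,0.55],[0,0,0.05,0,0,0,0.55],[0,0,0.05,0,0,0,0.55],[0,0,0.04,0,0,0,0.55],[0.0024,-0.0336,0,0,0,0.165,0.55],[0.0024,-0.0336,0,0,0,0.165,0.55],[0.0024,-0.0336,0,0,0,0.165,0.55],[0.0024,-0.0336,0,0,0,0.165,0.55],[0.0024,-0.0336,0,0,0,0.165,0.55],[0.0024,-0.0336,0,0,0,0.165,0.55],[0,0,0,0,0,0,0.55],[0,0,0,0,0,0,0.55]]'
python3 - <<'E'
from rig import get_state, read_camera
import cv2,pickle
s=get_state();c=read_camera("wrist");pickle.dump((s,c),open("w4.pkl","wb"))
cv2.imwrite("pics/w4.png",c["pixels"]); print(s["joints"].round(2))
E
```

```text
clock: 14.38
tool_pos: [0.4674, -0.1198, 0.1942]
eef_rot: [0.0, 0.868, -0.496, -0.0]
wrist_force: [0.2, 0.2, -1.4]
gripper_width: 0.0469
finger_force: 0.0
[ 0.16  0.07 -0.45 -0.   -1.05  0.37]
```

View pics/w4.png

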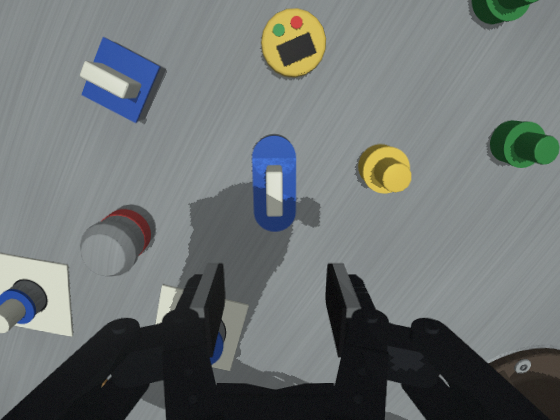

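The finger cutter is at (274,184), its bar aligned with the closing direction. The square cutter is at (122,80), shaker at (118,240), timer at (293,42).

```bash
python3 wm.py w4.pkl blue:274,184 blue:122,80; python3 - <<'E'
import pickle
from h import *
d=pickle.load(open("cams0.pkl","rb"));T=d["top"]
for n,uv in(("bf",(108.5,195)),("bq",(425,188)),("bl",(233,220)),("bs",(205,143))):
    w=atz(T,blob(T["pixels"],"black",uv),.004)[:,:2]*1000;r=cv2.minAreaRect(w.astype(np.float32));print(n,cen(w).round(1),np.round(r[0],1),np.round(r[1],1),r[2])
E
```

```text
tcp [ 0.4674 -0.1198  0.1942]
blue:274,184 centre [ 467.9 -118.6] rect [39.4 91.5] 31.5 rectc [ 467.9 -118.6]
blue:122,80 centre [ 631.5 -131.9] rect [54.5 53.8] 1.9 rectc [ 631.5 -132. ]
bf [524.6 382.8] [524.8 382.8] [90.2 38.7] 24.135311126708984
bq [ 520.4 -390.1] [ 520.3 -390.2] [52.6 52.8] 47.08417510986328
bl [453.6  82.1] [453.6  82. ] [63.5 63.1] 88.70315551757812
bs [646.6 146.6] [646.5 146.8] [41.1 41.1] 88.58480072021484
```

```bash
python3 -m crank '[[0.0003,0.0008,-0.04,0,0,0.012,0.55],[0,0,-0.05,0,0,0,0.55],[0,0,-0.04,0,0,0,0.55],[0,0,-0.02,0,0,0,0.55],[0,0,-0.014,0,0,0,0.55],[0,0,0,0,0,0,0.55],[0,0,0,0,0,0,0],[0,0,0,0,0,0,0],[0,0,0,0,0,0,0],[0,0,0,0,0,0,0],[0,0,0,0,0,0,0]]'
```

```text
clock: 15.8
tool_pos: [0.4685, -0.1189, 0.0313]
eef_rot: [-0.001, 0.872, -0.49, 0.001]
wrist_force: [-2.9, 2.0, 6.9]
gripper_width: 0.0129
finger_force: 60.6
```

```bash
python3 -m crank '[[0,0,0.02,0,0,0,0],[0,0,0.05,0,0,0,0],[0,0,0.06,0,0,0,0],[0.0062,0.05,0,0,0,0.145,0],[0.0062,0.05,0,0,0,0.145,0],[0.0062,0.05,0,0,0,0.145,0],[0.0062,0.05,0,0,0,0.145,0],[0.0062,0.05,0,0,0,0.145,0],[0.0062,0.05,0,0,0,0.145,0],[0.0062,0.05,0,0,0,0.145,0],[0.0062,0.05,0,0,0,0.145,0],[0.0062,0.05,0,0,0,0.145,0],[0.0004,0.05,0,0,0,0.14,0],[0,0,0,0,0,0,0],[0,0,0,0,0,0,0]]'
python3 - <<'E'
from rig import get_state, read_camera
import cv2,pickle
s=get_state();c=read_camera("wrist");pickle.dump((s,c),open("w5.pkl","wb"))
cv2.imwrite("pics/w5.png",c["pixels"]); print(s["joints"].round(2))
E
```

```text
clock: 17.68
tool_pos: [0.5236, 0.3807, 0.1599]
eef_rot: [0.0, 0.978, 0.209, -0.001]
wrist_force: [0.0, -0.1, -1.5]
gripper_width: 0.0129
finger_force: 59.3
[ 0.93  0.37 -0.15 -0.   -1.06  1.06]
```

View pics/w5.png

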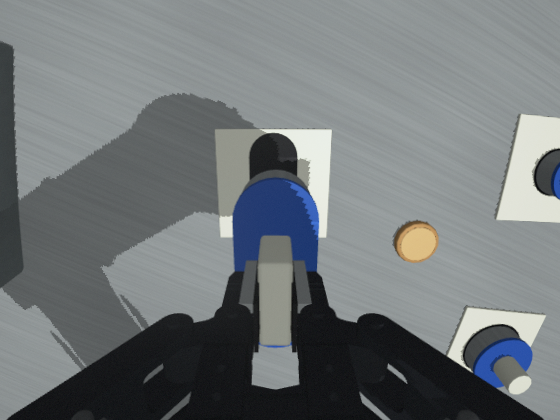

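The held finger cutter at (275,260) is over its board, whose corners are at (216,129), (331,129), (328,238) and (221,237). The silhouette's far end is at (273,134). I'll compute the offset.

```bash
python3 - <<'E'
import pickle
from h import *
s,c=pickle.load(open("w5.pkl","rb"))
q=np.array([(216,129.5),(331,129.5),(328,238),(221,237.5)])
w=atz(c,q,.004,s)[:,:2]*1000
print(w.round(1),w.mean(0)); e=[np.degrees(np.arctan2(*(w[(i+1)%4]-w[i])[::-1]))%90 for i in range(4)];print(np.round(e,1),[np.linalg.norm(w[(i+1)%4]-w[i]).round(1) for i in range(4)])
print("sil end",atz(c,[(273,133.5)],.004,s)[0,:2]*1000, "sides", atz(c,[(250,160),(297,160)],.004,s)[:,:2]*1000)
cx=s["eef_rot"];print("tool long axis deg",np.degrees(2*np.arctan2(cx[2],cx[1]))%180)
cv2.imwrite("pics/c5.png",cv2.resize(c["pixels"][110:310,200:350],None,fx=3,fy=3,interpolation=cv2.INTER_CUBIC))
E
```

```text
[[550.7 448.1]
 [590.5 359.1]
 [500.2 316.3]
 [459.7 407.9]] [525.26221913 382.83295729]
[24.1 25.4 23.8 23.8] [np.float64(97.5), np.float64(100.0), np.float64(100.2), np.float64(99.4)]
sil end [567.20065415 402.50776361] sides [[538.26140572 411.47007569]
 [554.91504832 374.23504454]]
tool long axis deg 24.101338807453523
```

View pics/c5.png

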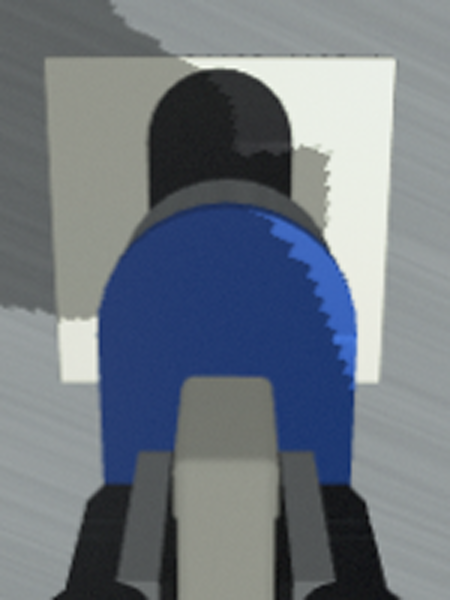

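The crop shows the cutter aligned with the silhouette. The offset to make up is about (+1.4, +2.2) mm and the angle already matches at 24.1°.

```bash
python3 -m crank '[[0.0014,0.0022,-0.03,0,0,0,0],[0,0,-0.04,0,0,0,0],[0,0,-0.03,0,0,0,0],[0,0,-0.012,0,0,0,0],[0,0,-0.006,0,0,0,0],[0,0,-0.003,0,0,0,0],[0,0,-0.0015,0,0,0,0],[0,0,0,0,0,0,0]]'; python3 -m crank '[[0,0,-0.001,0,0,0,0],[0,0,0,0,0,0,0]]'
```

```text
clock: 18.73
tool_pos: [0.5257, 0.3835, 0.0385]
eef_rot: [-0.0, 0.978, 0.209, 0.0]
wrist_force: [-0.0, 0.4, -0.9]
gripper_width: 0.013
finger_force: 59.3
clock: 18.98
tool_pos: [0.5255, 0.3833, 0.037]
eef_rot: [-0.0, 0.978, 0.209, 0.0]
wrist_force: [1.1, -0.3, -1.6]
gripper_width: 0.0126
finger_force: 59.3
```

```bash
python3 -m crank '[[-0.0004,-0.0004,-0.001,0,0,0,0],[0,0,-0.0006,0,0,0,0],[0,0,0,0,0,0,0]]'; python3 -m crank '[[0,0,-0.0006,0,0,0,0],[0,0,0,0,0,0,0]]'
```

```text
clock: 19.35
tool_pos: [0.525, 0.3828, 0.0354]
eef_rot: [0.0, 0.978, 0.209, -0.0]
wrist_force: [-1.2, 0.0, 1.6]
gripper_width: 0.0131
finger_force: 59.6
clock: 19.6
tool_pos: [0.525, 0.3827, 0.0354]
eef_rot: [0.0, 0.978, 0.209, 0.0]
wrist_force: [-3.5, -2.0, 6.4]
gripper_width: 0.0129
finger_force: 60.3
```

```bash
python3 -m crank '[[0,0,0.0006,0,0,0,0],[0,0,0,0,0,0,0.55],[0,0,0,0,0,0,0.55],[0,0,0,0,0,0,0.55],[0,0,0.02,0,0,0,0.55],[0,0,0.05,0,0,0,0.55],[0,0,0.05,0,0,0,0.55],[0,0,0.04,0,0,0,0.55],[0.01065,-0.0515,0,0,0,-0.0386,0.55],[0.01065,-0.0515,0,0,0,-0.0386,0.55],[0.01065,-0.0515,0,0,0,-0.0386,0.55],[0.01065,-0.0515,0,0,0,-0.0386,0.55],[0.01065,-0.0515,0,0,0,-0.0386,0.55],[0.01065,-0.0515,0,0,0,-0.0386,0.55],[0.01065,-0.0515,0,0,0,-0.0386,0.55],[0.01065,-0.0515,0,0,0,-0.0386,0.55],[0.01065,-0.0515,0,0,0,-0.0386,0.55],[0.01065,-0.0515,0,0,0,-0.0386,0.55],[0,0,0,0,0,0,0.55],[0,0,0,0,0,0,0.55]]'
python3 - <<'E'
from rig import get_state, read_camera
import cv2,pickle
s=get_state();c=read_camera("wrist");pickle.dump((s,c),open("w6.pkl","wb"))
cv2.imwrite("pics/w6.png",c["pixels"]); print(s["joints"].round(2))
E
```

```text
clock: 22.1
tool_pos: [0.6314, -0.1324, 0.195]
eef_rot: [-0.0, 1.0, 0.017, -0.0]
wrist_force: [-0.7, 0.1, 0.1]
gripper_width: 0.047
finger_force: 0.0
[ 0.1   0.33 -0.11 -0.   -1.13  1.51]
```

View pics/w6.png

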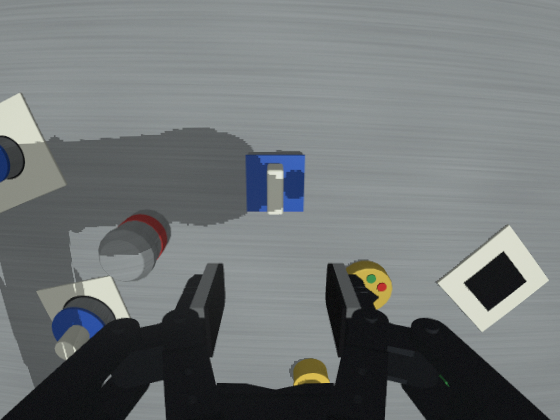

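The square cutter is at (275,183), its bar aligned with the fingers. The square board's silhouette is at (496,281).

```bash
python3 wm.py w6.pkl blue:275,183 black:496,281; python3 - <<'E'
import pickle
from h import *
s,c=pickle.load(open("w6.pkl","rb"))
w=atz(c,[(245.5,154.5),(304.5,154.5),(304,212),(246.5,212)],.025,s)[:,:2]*1000
print(w.round(1),w.mean(0))
E
```

```text
tcp [ 0.6314 -0.1324  0.195 ]
blue:275,183 centre [ 632.5 -131.6] rect [53.6 53.1] 2.0 rectc [ 632.5 -131.6]
black:496,281 centre [ 520.8 -388.6] rect [55.7 55.7] 46.5 rectc [ 520.7 -388.6]
[[ 658.6 -104.2]
 [ 660.5 -157.5]
 [ 605.4 -160.4]
 [ 603.5 -105.6]] [ 631.99275386 -131.93755657]
```

```bash
python3 -m crank '[[0.0004,0.0004,-0.04,0,0,0,0.55],[0,0,-0.05,0,0,0,0.55],[0,0,-0.04,0,0,0,0.55],[0,0,-0.02,0,0,0,0.55],[0,0,-0.0145,0,0,0,0.55],[0,0,0,0,0,0,0.55],[0,0,0,0,0,0,0],[0,0,0,0,0,0,0],[0,0,0,0,0,0,0],[0,0,0,0,0,0,0],[0,0,0,0,0,0,0]]'
```

```text
clock: 23.52
tool_pos: [0.6328, -0.1318, 0.032]
eef_rot: [0.0, 1.0, 0.018, 0.001]
wrist_force: [-0.8, -0.0, 5.5]
gripper_width: 0.0132
finger_force: 60.3
```

```bash
python3 -m crank '[[0,0,0.02,0,0,0,0],[0,0,0.05,0,0,0,0],[0,0,0.05,0,0,0,0],[-0.0187,-0.0429,0,0,0,-0.1315,0],[-0.0187,-0.0429,0,0,0,-0.1315,0],[-0.0187,-0.0429,0,0,0,-0.1315,0],[-0.0187,-0.0429,0,0,0,-0.1315,0],[-0.0187,-0.0429,0,0,0,-0.1315,0],[-0.0187,-0.0429,0,0,0,-0.1315,0],[0,0,0,0,0,0,0],[0,0,0,0,0,0,0]]'
python3 - <<'E'
from rig import get_state, read_camera
import cv2,pickle,numpy as np
s=get_state();c=read_camera("wrist");pickle.dump((s,c),open("w7.pkl","wb"))
cv2.imwrite("pics/w7.png",c["pixels"]);q=s["eef_rot"]; print(s["tool_pos"].round(4),np.degrees(2*np.arctan2(q[2],q[1]))%90)
E
```

```text
clock: 24.9
tool_pos: [0.5193, -0.3892, 0.1504]
eef_rot: [-0.0, 0.93, -0.368, -0.0]
wrist_force: [-0.4, 0.2, -1.7]
gripper_width: 0.0125
finger_force: 59.2
[ 0.5193 -0.3892  0.1504] 46.7895033145927
```

View pics/w7.png

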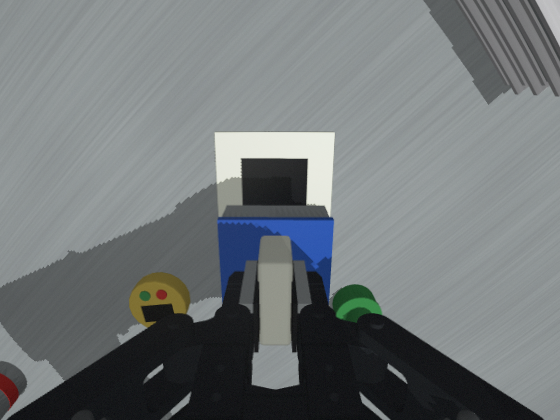

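The held square is aligned over its board. The board's far corners are at (215,132) and (335,131.5), the silhouette's at (242,158) and (308,158.5).

```bash
python3 - <<'E'
import pickle
from h import *
s,c=pickle.load(open("w7.pkl","rb"))
for q,L in(([(214.5,132),(335.5,131.7)],50),([(241.5,158),(308,158.5)],28)):
    w=atz(c,q,.004,s)[:,:2]*1000;e=w[1]-w[0];n=np.array([e[1],-e[0]])/np.linalg.norm(e)
    m=w.mean(0);print(w.round(1),np.linalg.norm(e),np.degrees(np.arctan2(e[1],e[0]))%90,"centre",m+n*L,m-n*L)
E
```

```text
[[ 590.5 -387.3]
 [ 522.5 -460. ]] 99.55227406490575 46.93142225570381 centre [ 519.94681784 -389.47657991] [ 593.00050675 -457.76390332]
[[ 559.8 -388.2]
 [ 521.3 -428.6]] 55.82730537151738 46.354497009947096 centre [ 520.27229578 -389.05219561] [ 560.79523716 -427.70308463]
```

```bash
python3 -m crank '[[0.001,-0.0005,-0.03,0,0,0,0],[0,0,-0.04,0,0,0,0],[0,0,-0.025,0,0,0,0],[0,0,-0.012,0,0,0,0],[0,0,-0.004,0,0,0,0],[0,0,-0.0015,0,0,0,0],[0,0,0,0,0,0,0]]'; python3 -m crank '[[0,0,-0.001,0,0,0,0],[0,0,0,0,0,0,0]]'
```

```text
clock: 25.82
tool_pos: [0.5214, -0.3899, 0.0392]
eef_rot: [0.0, 0.93, -0.368, 0.001]
wrist_force: [0.5, -0.2, -1.4]
gripper_width: 0.0127
finger_force: 59.2
clock: 26.08
tool_pos: [0.5209, -0.3898, 0.0377]
eef_rot: [-0.0, 0.93, -0.368, 0.0]
wrist_force: [0.2, 0.1, -1.9]
gripper_width: 0.0129
finger_force: 59.2
```

```bash
python3 -m crank '[[0,0,-0.001,0,0,0,0],[0,0,-0.0006,0,0,0,0],[0,0,0,0,0,0,0]]'; python3 -m crank '[[0,0,-0.0006,0,0,0,0],[0,0,0,0,0,0,0]]'
```

```text
clock: 26.45
tool_pos: [0.5208, -0.3898, 0.0361]
eef_rot: [0.0, 0.93, -0.368, 0.0]
wrist_force: [-1.1, 1.0, 2.7]
gripper_width: 0.0129
finger_force: 59.8
clock: 26.7
tool_pos: [0.5208, -0.3898, 0.0361]
eef_rot: [0.0, 0.93, -0.368, 0.0]
wrist_force: [-2.6, 2.3, 8.6]
gripper_width: 0.0127
finger_force: 60.5
```

```bash
python3 -m crank '[[0,0,0.0008,0,0,0,0],[0,0,0,0,0,0,0.55],[0,0,0,0,0,0,0.55],[0,0,0,0,0,0,0.55],[0,0,0.02,0,0,0,0.55],[0,0,0.05,0,0,0,0.55],[0,0,0.05,0,0,0,0.55],[0,0,0.06,0,0,0,0.55],[-0.04,-0.035,0,0,0,0,0.55],[-0.04,-0.035,0,0,0,0,0.55],[-0.04,-0.035,0,0,0,0,0.55],[-0.04,-0.035,0,0,0,0,0.55],[-0.04,-0.035,0,0,0,0,0.55],[-0.04,-0.035,0,0,0,0,0.55],[-0.04,-0.035,0,0,0,0,0.55],[0,0,0,0,0,0,0.55],[0,0,0,0,0,0,0.55]]'
python3 - <<'E'
from rig import read_camera
from h import *
import pickle
d={n:read_camera(n) for n in("top","scene")};pickle.dump(d,open("cams1.pkl","wb"));T=d["top"];S=d["scene"]
T0=pickle.load(open("cams0.pkl","rb"))["top"]
cv2.imwrite("pics/top1.png",cv2.resize(T["pixels"],(800,600),interpolation=cv2.INTER_CUBIC))
for n,uv,g in(("large",(333,315),(453.7,82.2)),("small",(293,205),(646.6,146.7)),("square",(607,269),(520.3,-389.6)),("finger",(155,279),(524.9,382.9))):
    w=atz(T,blob(T["pixels"],"blue",np.array(uv)*.7),.029)[:,:2]*1000;r=cv2.minAreaRect(w.astype(np.float32))
    print(n,cen(w).round(1),"goal",g,np.round(r[1],1),round(r[2],1))
print("diff at bystanders", [np.abs(T["pixels"][v-14:v+14,u-14:u+14].astype(int)-T0["pixels"][v-14:v+14,u-14:u+14]).mean().round(1) for u,v in((266,169),(363,191))])
E
```

```text
clock: 28.82
tool_pos: [0.2405, -0.6346, 0.2156]
eef_rot: [-0.0, 0.93, -0.368, -0.0]
wrist_force: [-0.2, -0.9, -0.1]
gripper_width: 0.0472
finger_force: 0.0
large [452.4  81.1] goal (453.7, 82.2) [63.3 62.3] 88.4
small [642.2 144. ] goal (646.6, 146.7) [34.6 41.1] 30.8
square [ 519.6 -387.5] goal (520.3, -389.6) [53.8 54.5] 46.7
finger [523.9 379.7] goal (524.9, 382.9) [92.4 40.6] 22.8
diff at bystanders [np.float64(0.7), np.float64(0.7)]
```

View pics/top1.png

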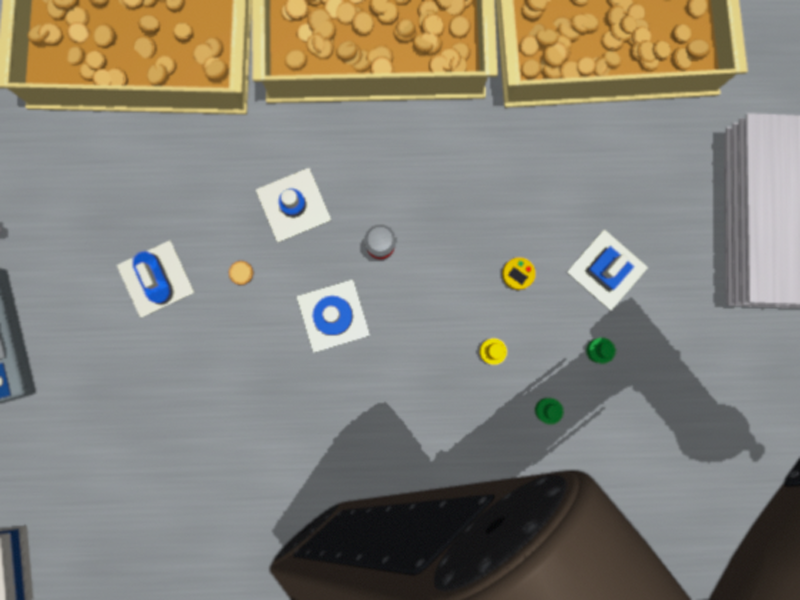

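The top view shows all four cutters standing on their boards, with shaker and timer unmoved. The finger and small fixes come out 3–5 mm off, probably from knob occlusion, so I'll check those with the second view.

```bash
python3 - <<'E'
import pickle
from h import *
d=pickle.load(open("cams1.pkl","rb"));T,S=d["top"],d["scene"]
def proj(c,p):
    q=c["world_to_cam"]@np.r_[p,1];x,y=q[0]/-q[2],-q[1]/-q[2];f=1+c["k1"]*(x*x+y*y);return c["fx"]*x*f+c["cx"],c["fy"]*y*f+c["cy"]
for n,uv,g in(("large",(333,315),(453.7,82.2)),("small",(292,203),(646.6,146.7)),("square",(607,269),(520.3,-389.6)),("finger",(155,279),(524.9,382.9))):
    a=cen(blob(T["pixels"],"blue",np.array(uv)*.7));b=cen(blob(S["pixels"],"blue",proj(S,np.r_[g,29]/1000)))
    ra=ray(T,[a]);rb=ray(S,[b]);x,e=tri([(ra[0],ra[1][0]),(rb[0],rb[1][0])]);print(n,(x*1000).round(1),round(e*1000,1),"goal",g)
def crop(c,p,w=24):
    u,v=map(int,proj(c,p));return cv2.resize(c["pixels"][v-w:v+w,u-w:u+w],(260,260),interpolation=cv2.INTER_CUBIC)
G=[(.6466,.1467,.03),(.5249,.3829,.03),(.5203,-.3896,.03)]
cv2.imwrite("pics/fin.png",np.vstack([np.hstack([crop(c,g) for g in G]) for c in(T,S)]))
E
```

```text
large [452.9  81.8  25. ] 0.5 goal (453.7, 82.2)
small [645.1 146.2  23.4] 2.1 goal (646.6, 146.7)
square [ 520.3 -389.2   23.2] 0.3 goal (520.3, -389.6)
finger [524.9 381.5  25.8] 1.0 goal (524.9, 382.9)
```

View pics/fin.png

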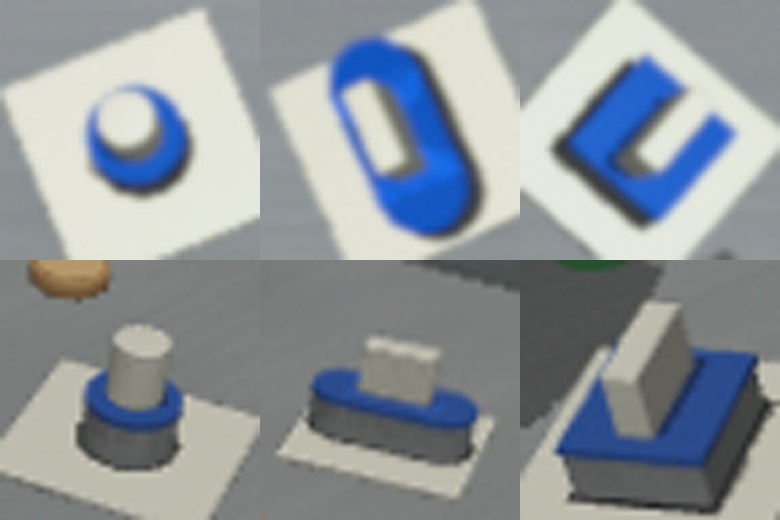

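The crops show the small, finger and square cutters standing upright and flush over their silhouettes. Triangulated positions are within about 1.6 mm of the targets, so I'm handing in.

```bash
python3 -c "
from rig import close_job
print(close_job())"
```

```text
the job is handed in; nothing more can be done
None
```

The job is handed in at about 29 s: all four cutters stand upright on their matching silhouettes, within about 1.6 mm of centre by two-view measurement, and the shaker and timer were not moved.

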